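# Press the brass bush into a laundry key tag

## Task

Slide the blue key tag, bush end first and flat, fully home into the slot of the green bench press, then pull the red-knobbed lever down through its full stroke so the ram presses the brass bush home, and ease the sprung lever slowly all the way back up, never letting it fly back. Then draw the tag out, lay it flat in the white tray, and leave everything else on the worktop where it is.

Things in the scene. Friction and masses are not known exactly. Their poses are not given: they have to be found in the camera images.
- tag: Blue hard-plastic key tag lying flat: plate 130 x 40 x 8 mm, 45 g. Origin: centre of its underside; x along its length towards the bush end, z up. A brass press-fit bush (flange 18 mm across, 1.5 mm thick) stands in its hole 47 mm along +x (18 mm from that end), the flange 5 mm above the plate. Home in the press, its part at x below -25 mm sticks out and can be gripped across the 40 mm width.
- tag_hole (a point): Centre of the tag's hole on its underside, below the bush (47 mm along the tag's x); axes as the tag.
- bush (a joint): How far the brass bush has been pressed into the tag, m: 0 = flange 5 mm proud, 0.005 = flange down on the plate. Moves with about 25 N and stays where pressed.
- press: Green cast C-frame hand press, fixed. Origin: on the worktop under the ram axis; its open front, where the tag goes in, is -x; column at +x; z up. In mm: foot x -80 to 120, y +-55, 18 high; head x -39 to 105, y +-26, z 117 to 205, ram bar up to 239; spring drum on the +y side to y 46. Ram 18 mm across, its end 25.5 mm above the bed at rest. Lever on the -y side.
- nest (a point): Point on top of the press bed (60 mm above the worktop) under the ram; axes as the press. Slot over the bed: 44 mm wide (y), 12 high; 4 mm thick keepers over its edges leave 32 mm open. Keepers start at x -42, straight guides at -52, the flared mouth and down-ramped lip at -73 mm. Back stop at x +18: a tag pushed home against it has its tag_hole here.
- press_lever (a joint): Lever angle, rad: 0 = at rest, up (75 deg above level, leaning to the press's front), 1.45 = end of stroke (8 deg below level, pointing to the front). A spring returns it: about 3 N at the knob at rest, 7 N at the end, 2 N more while pressing the bush; let go, it snaps back at once. The ram follows it, 16.6 mm down over the whole stroke.
- shaft (a point): Lever pivot: point on its shaft axis in the plane of the knob, 150 mm above the worktop; in press axes at x +22, y -70 mm. The lever turns about the press's y axis.
- knob (a point): Centre of the lever's red barrel knob (30 mm across, 34 mm long, axis along the press's y, flat ends, free to spin on its pin), 150 mm from point shaft: at rest 39 mm to the front of the shaft and 145 mm above it; at the end of the stroke 149 mm to the front and 21 mm below it. The arm is a 12 mm steel rod.
- tray: White shallow open tray for finished tags, 200 (x) x 170 (y) x 18 mm, walls and floor 4 mm, fixed. Origin: centre of its underside.
- orange_tag: Orange key tag of the same size with an empty hole; bystander, loose.
- soap_bottle: Amber pump bottle, 60 mm across, 185 mm high; bystander.
- stain_bottle: White bottle with red cap, 68 mm across, 200 mm high; bystander.
- tablet_jar: Clear jar with grey lid, 84 mm across, 110 mm high; bystander.
- scoop: Blue measuring cup, 72 mm across, 60 mm high; bystander.
- bush_box: Grey open box of spare brass bushes, 100 x 70 x 30 mm; bystander.
- caddy: Perforated steel holder with a brush, 92 mm across, 120 mm high, with the brush 215 mm; bystander.
- soap_dish: White dish with a green soap bar, 120 x 85 x 38 mm; bystander.
Things that resemble listed ones, but are neither listed nor needed, are in the scene too. Of the things that look like the tag, the largest one is meant.

How it is judged (in metres and radians):
On the way, in this order (a step that is already met when the one before it is completed fails the run):
1. the tag is home in the press slot, its bush under the ram and still proud, the lever up (x of tag_hole in the frame of nest between -0.005 and 0.004 m and y of tag_hole in the frame of nest between -0.004 and 0.004 m and z of tag_hole in the frame of nest between -0.002 and 0.004 m and angle between tag's own z axis and vertical below 0.08 rad and value of joint bush below 0.0015 m and value of joint press_lever below 0.1 rad), for 0.2 s.
2. the lever is pulled through its full stroke with the tag home, and the bush is pressed in (x of tag_hole in the frame of nest between -0.005 and 0.004 m and y of tag_hole in the frame of nest between -0.004 and 0.004 m and z of tag_hole in the frame of nest between -0.002 and 0.004 m and angle between tag's own z axis and vertical below 0.08 rad and value of joint press_lever above 1.3 rad and value of joint bush above 0.004 m), for 0.1 s.
3. the lever is eased back up to rest, the tag still in the slot (horizontal distance between tag_hole and nest below 0.02 m and value of joint press_lever below 0.08 rad), for 0.2 s.
At the end, for the whole second after the job is handed in: The blue tag lies still and flat (within 0.08 rad) on the tray floor, its centre within 75 mm (x) and 62 mm (y) of the tray's middle and its underside at most 10 mm above the tray's; its bush is pressed in by over 4 of 5 mm; the lever is back at rest (below 0.08 rad) (x of tag in the frame of tray between -0.075 and 0.075 m and y of tag in the frame of tray between -0.062 and 0.062 m and z of tag in the frame of tray between 0 and 0.01 m and angle between tag's own z axis and vertical below 0.08 rad and linear speed of tag below 0.02 m/s and value of joint bush above 0.004 m and value of joint press_lever below 0.08 rad); the robot touches nothing.
It fails at once if the lever flies back (faster than 2.5 rad/s, about 0.4 m/s at the knob) (velocity of joint press_lever below -2.5 rad/s).
It fails at once if a bystander is moved by more than 25 mm (distance of any of orange_tag, soap_bottle, stain_bottle, tablet_jar, scoop, bush_box, caddy, soap_dish from where it was at the start of the episode above 0.025 m).
It also fails if it takes over 67 s, if anything falls off the work surface, if the arm or the gripper's body presses on something with over 40 N, if the wrist force passes 120 N, or if a joint passes its speed limit or range.

## Robot

A 6-joint arm with a two-finger parallel gripper is mounted at the origin on the work surface. World frame = base frame: x ahead of the robot, y to its left, z up, the work surface at z = 0. Lengths are in m, angles in degrees, forces in N, time in s.
With the tool pointing down it reaches from about 0.375 to 0.925 m from the base axis. Payload 5.7 kg.
Tool frame: the origin (TCP) lies at the very end of the fingers, on their centre line; the grasp point (between the pads) lies 19 mm behind it; z points along the fingers, x is the direction in which the jaws open and shut, and the axes are right-handed (so a half turn about z gives the same grasp; the last joint's range is limited). The gripper opens to 85 mm and grips with 20 to 120 N. Pads are 22 mm wide; open, the fingers measure 114 mm over their backs; the gripper's body (76 mm by 85 mm) begins 54 mm behind the grasp point. The pads swing forward as they close: fully open they stand 13 mm farther back than shut.
Start: joints at [-74.49, 20.558, 86.54, -0, 72.909, -6.595], TCP at [0.226, -0.556, 0.231] pointing down, gripper open.
Joint ranges: [-170.27, 170.27], [-57.76, 135], [12.27, 136.19], [-55.21, 235.2], [11.17, 155.16], [-170.74, 170.74]. Speed limits (degrees/s): [136.94, 136.94, 180, 180, 180, 180].

## Interface

Orientations are given as [roll, pitch, yaw] about the fixed x, y, z axes, in that order (R = Rz(yaw) Ry(pitch) Rx(roll)).
In Python, from cell import ctrl gives the robot as it stands.
- The arm moves only by the tool servo_tool, never from a script. Its argument "series" is a list of rows, each a list of 7 numbers: the gripper's target within -1 to 1 (fully open at 1, half-way at 0, shut at -1), then the shift along the tool's x, y, z scaled (see below), then the turn, a rotation vector about the tool's x, y, z scaled (see below). In form: [[claw, tx, ty, tz, wx, wy, wz], ...]. A call has 1 to 5 rows; each row is the pose to reach, as a shift and turn from the pose commanded when the call began, along the tool's axes at that moment, turning the shorter way round; what a row does not reach only later rows make up. The controller multiplies each number of a shift by 0.15 m and each number of a turn by 360 degrees. A row lasts 1/12 s, in which the tool goes at most 41.7 mm and 7.16 degrees, less where a joint would pass 70% of its speed; a pose out of reach is approached as far as the arm can. A call with a number of a shift or a turn outside -1 to 1 is refused whole. A call with a gripper value outside its range is refused whole. The fingers move at their own pace and stop on an object; "squeeze" is the grip in N (left out, the last holds). Time passes only in rows, so rows that repeat a pose let the fingers close. It gives the time, the measured TCP pose, the force and the opening at its end, in the units of the state.
- ctrl.observe(): the state, without advancing time (a new reading comes with each control period).
- ctrl.camera(name): name is "scene" or "top"; returns the picture (384x512x3 uint8, red, green, blue); there is no depth.
- ctrl.camera_model(name): a dict with "fx", "fy", "cx", "cy" (pixels), "origin" and "orientation" of the camera in the world. Camera axes: x right, y down, z forward; pixel columns grow to the right and rows downward; lengths in m; the calibration is good to about 2 mm. A picture is of the moment at which its call begins. camera_model takes no time and is no camera call.
- ctrl.close_job(): hands the job in, once; it reports no verdict.
The state is a dict: "t": time; "joints": joint angles; "joint_vel": joint speeds; "joint_efforts": joint torques, N m; "ee_pos": TCP position; "ee_rot": TCP orientation; "ft_force": force on the tool from outside, world axes, zero at the start; "ft_torque": the same for the moment, N m; "grip_width": finger opening in m.
Only numpy, scipy, OpenCV 4.12 (cv2) and the standard library are available. Lean on these libraries where they do the work, as an engineer would, in place of code of your own. Each camera call takes 0.05 s, during which the arm holds its last target. There are 200 camera calls.

## Working session

There is one attempt and no reset: what is moved stays moved. The work goes in short steps, Python scripts to look and compute and a tool call to move; the robot and the scene stay as the last step left them, time stands still between calls to the robot, and variables do not carry over. Pictures are saved under pics/ and viewed, about 8 in all and at most 12, crops included, and the job is handed in when it is done.

Besides the shell and the picture viewer there is one more tool, called after ">>>" in YAML: its name, and indented under it one key for each argument. servo_tool: Moves the arm, as the interface text tells. Shifts and turns lie within -1 to 1; 1 stands for 0.15 m of shift or 360 degrees of turn. Its arguments: {"type":"object","properties":{"series":{"type":"array","items":{"type":"array","items":{"type":"number","minimum":-1,"maximum":1}}},"squeeze":{"type":"number"}},"required":["series"]}

```bash
ls; mkdir -p pics; python3 - <<'E'
from cell import ctrl
import cv2
for n in("scene","top"):
    cv2.imwrite(f"pics/{n}0.png",cv2.resize(ctrl.camera(n),(800,600),interpolation=cv2.INTER_CUBIC)[:,:,::-1]); print(ctrl.camera_model(n))
print(ctrl.observe())
E
```

```text
pics
{'fx': 496.9449722857811, 'fy': 496.9449722857811, 'cx': 259.0313311533953, 'cy': 189.37549822394408, 'origin': array([1.18172161, 0.29431253, 1.26807829]), 'orientation': array([-146.10275154,    0.79183395,  114.73461682])}
{'fx': 355.24531656948574, 'fy': 355.24531656948574, 'cx': 258.46610198670277, 'cy': 189.06786670607812, 'origin': array([ 0.45794976, -0.02273896,  1.08844478]), 'orientation': array([-1.76918011e+02,  6.13729168e-02, -9.14598623e+01])}
{'t': 0.1, 'joints': array([-7.44905407e+01,  2.05948669e+01,  8.65907153e+01, -1.50605660e-03,
        7.29102756e+01, -6.59481712e+00]), 'joint_vel': array([ 0.03940804,  0.03198682, -0.09844543, -0.03575971, -0.01364461,
       -0.00922369]), 'joint_efforts': array([-2.28119948e-04, -5.28651953e+01, -2.79350030e+01, -1.26444857e-04,
        5.15879510e-03, -1.39843081e-05]), 'ee_pos': array([ 0.22559724, -0.55532232,  0.23054041]), 'ee_rot': array([-1.79990420e+02,  9.53887959e-02, -6.78952719e+01]), 'ft_force': array([ 0.72828437, -1.02031255,  0.12631138]), 'ft_torque': array([-0.02806524, -0.04842413,  0.0209099 ]), 'grip_width': 0.08534371685420353}
```

View pics/top0.png

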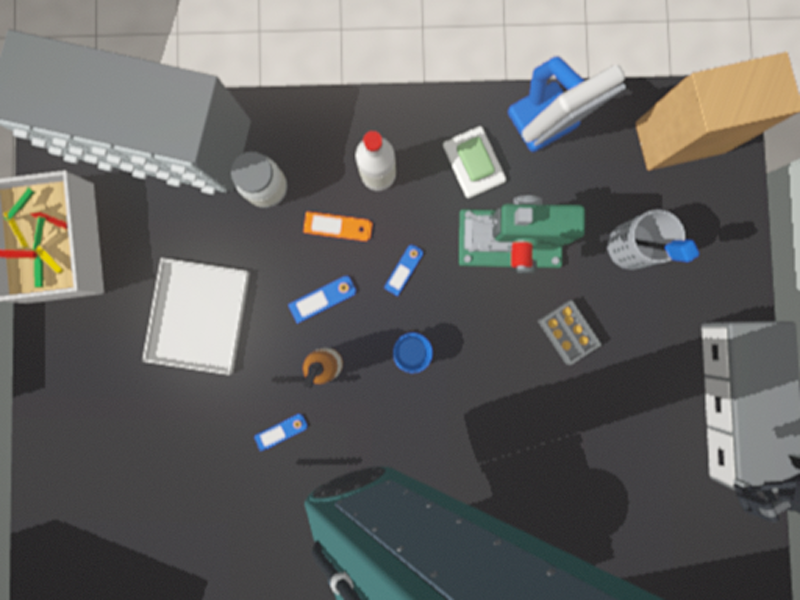

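View pics/scene0.png

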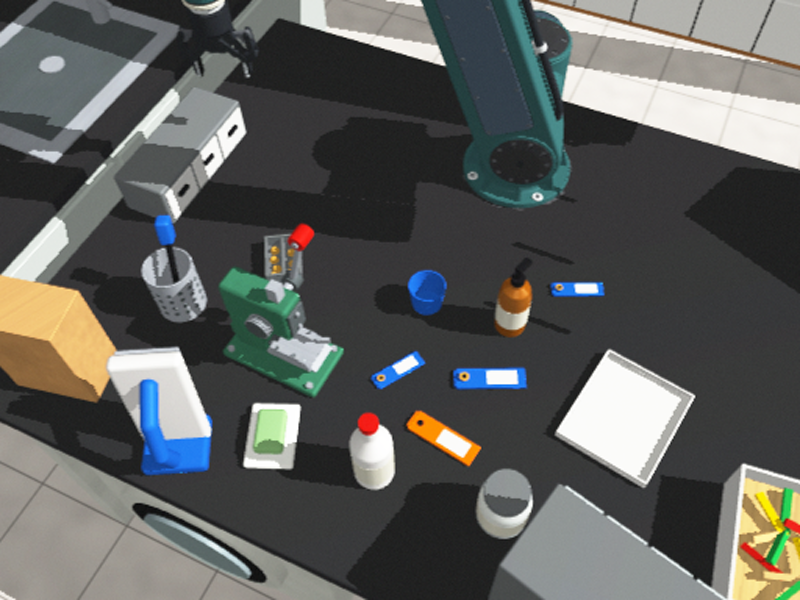

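```bash
cat > h.py <<'E'
import numpy as np, cv2
from scipy.spatial.transform import Rotation as R
from cell import ctrl
np.set_printoptions(precision=4,suppress=True)
rot=lambda e:R.from_euler('xyz',e,degrees=True)
def world(cam,uv,z):
    m=ctrl.camera_model(cam); uv=np.atleast_2d(np.asarray(uv,float))
    d=np.c_[(uv[:,0]-m['cx'])/m['fx'],(uv[:,1]-m['cy'])/m['fy'],np.ones(len(uv))]
    d=rot(m['orientation']).apply(d); o=m['origin']
    return o+d*((z-o[2])/d[:,2])[:,None]
def pix(cam,P):
    m=ctrl.camera_model(cam); p=rot(m['orientation']).inv().apply(np.atleast_2d(P)-m['origin'])
    return np.c_[m['fx']*p[:,0]/p[:,2]+m['cx'],m['fy']*p[:,1]/p[:,2]+m['cy']]
def crop(im,x0,y0,x1,y1,s,name):
    cv2.imwrite(name,cv2.resize(im[y0:y1,x0:x1],None,fx=s,fy=s,interpolation=cv2.INTER_CUBIC)[:,:,::-1])
E
python3 - <<'E'
from h import *
T=ctrl.camera('top');S=ctrl.camera('scene')
for n,im in(('top',T),('scene',S)):
    h=cv2.cvtColor(im,cv2.COLOR_RGB2HSV)
    m=cv2.inRange(h,(100,120,60),(125,255,255)); m=cv2.morphologyEx(m,cv2.MORPH_CLOSE,np.ones((9,9)))
    for c in cv2.findContours(m,0,2)[0]:
        if cv2.contourArea(c)>150:
            r=cv2.minAreaRect(c); b=world(n,cv2.boxPoints(r),.008)
            print(n,r[0],b.mean(0),np.linalg.norm(b[0]-b[1]),np.linalg.norm(b[1]-b[2]),np.degrees(np.arctan2(*(b[1]-b[0])[1::-1])))
    w=cv2.inRange(h,(0,0,190),(180,30,255))
    if n=='top':
      for c in cv2.findContours(w,0,2)[0]:
        if cv2.contourArea(c)>1500:
            r=cv2.minAreaRect(c); b=world(n,cv2.boxPoints(r),.018);print('white',b,b.mean(0))
a=T[105:185,280:390]; b=S[155:260,130:235]
a=cv2.resize(a,(580,422),interpolation=3);b=cv2.resize(b,(580,580),interpolation=3)
crop(T,280,105,390,185,7,'pics/a.png');crop(S,135,135,235,260,4.8,'pics/b.png')
E
```

```text
top (179.4000244140625, 276.300048828125) [0.2597 0.2212 0.008 ] 0.10291765204380235 0.034841622677243715 -65.00107677173445
top (263.5000305175781, 225.50003051757812) [ 0.4053 -0.0355  0.008 ] 0.07708794942381099 0.07702107609863743 -46.51974822217406
top (206.1000213623047, 190.6999969482422) [0.5153 0.1364 0.008 ] 0.1318663945910391 0.04245945173823429 -64.75602287205548
top (258.058837890625, 172.2352752685547) [ 0.5677 -0.0232  0.008 ] 0.10403692834086732 0.03467884013922223 -32.279936480173035
top (435.9938659667969, 160.44512939453125) [ 0.5899 -0.5679  0.008 ] 0.06607416495227926 0.043362416528460505 -85.10125928493888
top (344.549072265625, 59.371681213378906) [ 0.9128 -0.3008  0.008 ] 0.16794996970331766 0.07790589798622546 -48.62191105614367
white [[0.4059 0.4693 0.018 ]
 [0.6008 0.4363 0.018 ]
 [0.5708 0.2813 0.018 ]
 [0.3766 0.3157 0.018 ]] [0.4885 0.3757 0.018 ]
white [[ 1.1162  0.445   0.018 ]
 [ 1.0831 -0.8217  0.018 ]
 [ 0.7995 -0.8036  0.018 ]
 [ 0.8318  0.4456  0.018 ]] [ 0.9577 -0.1837  0.018 ]
scene (112.5, 273.0) [ 0.8351 -0.33    0.008 ] 0.1293851392113729 0.18105901230479293 114.31823829007557
scene (313.0, 242.0) [0.5208 0.1398 0.008 ] 0.13193781411311567 0.04494531314341876 114.30199082693056
scene (254.2154083251953, 236.37693786621094) [ 0.5728 -0.0201  0.008 ] 0.10554387970955828 0.037174632959522794 147.64642846325302
scene (369.0, 184.5) [0.2654 0.224  0.008 ] 0.10444265369812947 0.03371604969120617 114.18065500067078
scene (273.0, 187.0) [ 0.3936 -0.0408  0.008 ] 0.07492288909395675 0.1036880833823168 114.1638887787686
scene (105.25, 146.75001525878906) [ 0.473  -0.6035  0.008 ] 0.03844468122605116 0.08651106985580558 139.1214456126008
```

View pics/a.png

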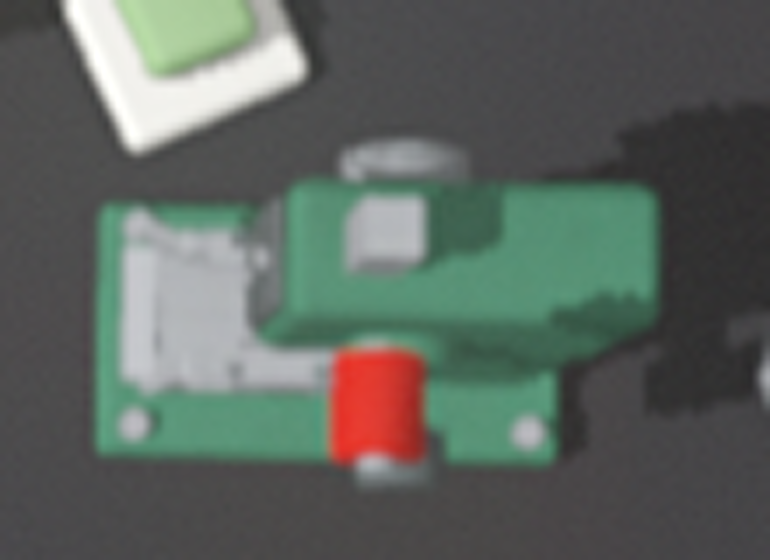

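View pics/b.png

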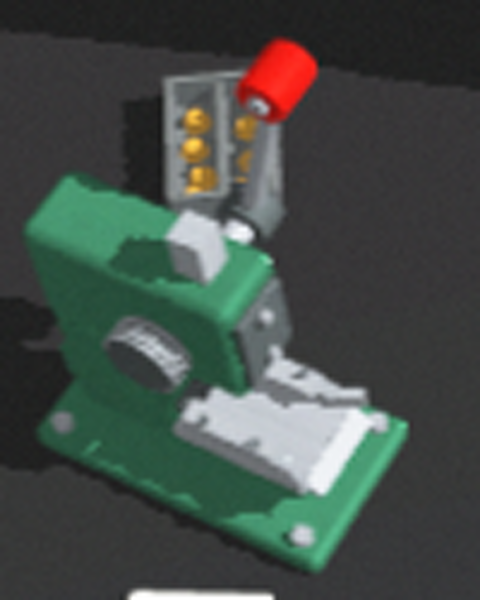

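```bash
python3 - <<'E'
from h import *
from scipy.optimize import least_squares
t=lambda x,y:(280+(x+.5)/7-.5,105+(y+.5)/7-.5); s=lambda x,y:(135+(x+.5)/4.8-.5,135+(y+.5)/4.8-.5)
top=[((-80,55,18),t(97,203)),((-80,-55,18),t(97,457)),((120,-55,18),t(557,464)),((105,26,205),t(660,183)),((0,0,239),t(391,226)),((-17,-70,295),t(378,406)),((-73,0,58),t(124,303))]
sc=[((-80,55,18),s(313,562)),((-80,-55,18),s(408,423)),((120,55,18),s(38,432)),((-17,-70,295),s(278,80))]
def W(p,P):
    P=np.array(P)/1000; c,q=np.cos(p[2]),np.sin(p[2])
    return np.c_[p[0]+c*P[:,0]-q*P[:,1],p[1]+q*P[:,0]+c*P[:,1],P[:,2]]
def res(p,use):
    r=[]
    for cam,l in use: r.append((pix(cam,W(p,[a for a,_ in l]))-np.array([b for _,b in l])))
    return np.vstack(r)
for use in([('top',top)],[('scene',sc)],[('top',top),('scene',sc)]):
    o=least_squares(lambda p:res(p,use).ravel(),[.62,-.25,-1.57],loss='soft_l1'); p=o.x
    print(p,np.degrees(p[2])); print(res(p,use).round(1).tolist())
    print('nest',W(p,[(0,0,60)]),'knob rest/end',W(p,[(-17,-70,295),(22-149,-70,129)]),'taghome grip',W(p,[(-97,0,60)]))
c,q=np.cos(np.radians(-64.75)),np.sin(np.radians(-64.75))
print('tag grip',[.5153-.05*c,.1364-.05*q])
E
```

```text
[ 0.6244 -0.212  -1.6155] -92.55991597414045
[[0.2, -0.3], [-0.3, -0.6], [0.1, -0.4], [0.6, -0.3], [0.0, 0.3], [-0.5, 0.3], [-0.1, 1.2]]
nest [[ 0.6244 -0.212   0.06  ]] knob rest/end [[ 0.5552 -0.1918  0.295 ]
 [ 0.5601 -0.082   0.129 ]] taghome grip [[ 0.6287 -0.115   0.06  ]]
[ 0.6274 -0.211  -1.6227] -92.97500088297224
[[0.4, 0.8], [0.4, -0.6], [-1.0, -0.6], [-0.1, 0.3]]
nest [[ 0.6274 -0.211   0.06  ]] knob rest/end [[ 0.5584 -0.1904  0.295 ]
 [ 0.5641 -0.0805  0.129 ]] taghome grip [[ 0.6325 -0.1141  0.06  ]]
[ 0.6253 -0.2118 -1.6203] -92.83397378025543
[[0.3, -0.7], [-0.4, -1.0], [0.0, -0.5], [0.6, -0.5], [-0.0, -0.1], [-0.7, -0.1], [-0.2, 0.8], [0.6, -0.0], [0.5, -1.4], [-0.9, -1.2], [-0.0, -0.5]]
nest [[ 0.6253 -0.2118  0.06  ]] knob rest/end [[ 0.5562 -0.1914  0.295 ]
 [ 0.5616 -0.0815  0.129 ]] taghome grip [[ 0.63  -0.115  0.06 ]]
tag grip [np.float64(0.49397156300492706), np.float64(0.1816227572727184)]
```

```bash
cat >> h.py <<'E'
def plan(start,targets):
    """start/targets: (x,y,z,yaw) tool down, or start None = measured; targets end with number of calls. Prints one row per call."""
    s=ctrl.observe()
    if start is None: start=list(s['ee_pos'])+[s['ee_rot'][2]]
    cur=np.array(start,float); k=0
    for t in targets:
        n=t[4]; goal=np.array(t[:4],float); d=goal-cur; d[3]=(d[3]+180)%360-180
        for i in range(n):
            T=rot([180,0,cur[3]]); sh=T.inv().apply(d[:3]/n)/.15
            print(k,'shift',sh.round(3),'wz',round(-d[3]/n/360,4),'mm',round(1000*np.linalg.norm(d[:3]/n)),'->',(cur+d/n).round(4)); cur=cur+d/n; k+=1
E
python3 - <<'E'
from h import *
print('bottle',world('scene',[(326,213)],0),world('top',[(210,231)],0))
plan(None,[(.24,-.50,.36,-67.9,1),(.494,.182,.25,25,5),(.494,.182,.06,25,1)])
E
```

```text
bottle [[0.4103 0.1389 0.    ]] [[0.3923 0.1279 0.    ]]
0 shift [-0.307 -0.228 -0.862] wz 0.0 mm 141 -> [  0.24  -0.5    0.36 -67.9 ]
1 shift [-0.715 -0.656  0.147] wz -0.0516 mm 147 -> [  0.2908  -0.3636   0.338  -49.32  ]
2 shift [-0.469 -0.85   0.147] wz -0.0516 mm 147 -> [  0.3416  -0.2272   0.316  -30.74  ]
3 shift [-0.174 -0.955  0.147] wz -0.0516 mm 147 -> [  0.3924  -0.0908   0.294  -12.16  ]
4 shift [ 0.14  -0.96   0.147] wz -0.0516 mm 147 -> [0.4432 0.0456 0.272  6.42  ]
5 shift [ 0.438 -0.866  0.147] wz -0.0516 mm 147 -> [ 0.494  0.182  0.25  25.   ]
6 shift [-0.    -0.     1.267] wz -0.0 mm 190 -> [ 0.494  0.182  0.06  25.   ]
```

>>> servo_tool:
  series:
    - [0.25,-0.307,-0.228,-0.862,0,0,0]
    - [0.25,-0.307,-0.228,-0.862,0,0,0]
    - [0.25,-0.307,-0.228,-0.862,0,0,0]
    - [0.25,-0.307,-0.228,-0.862,0,0,0]

```text
t: 0.53
ee_pos: [0.2412, -0.5002, 0.3659]
ee_rot: [-180.0, -0.3, -67.9]
ft_force: [-0.2, -1.0, -0.2]
grip_width: 0.0532
```

>>> servo_tool:
  series:
    - [0.25,-0.715,-0.656,0.147,0,0,-0.0516]
    - [0.25,-0.715,-0.656,0.147,0,0,-0.0516]
    - [0.25,-0.715,-0.656,0.147,0,0,-0.0516]
    - [0.25,-0.715,-0.656,0.147,0,0,-0.0516]

```text
t: 0.87
ee_pos: [0.2912, -0.3595, 0.3378]
ee_rot: [-179.9, 0.1, -49.0]
ft_force: [-0.0, 0.7, -2.0]
grip_width: 0.0532
```

>>> servo_tool:
  series:
    - [0.25,-0.469,-0.85,0.147,0,0,-0.0516]
    - [0.25,-0.469,-0.85,0.147,0,0,-0.0516]
    - [0.25,-0.469,-0.85,0.147,0,0,-0.0516]
    - [0.25,-0.469,-0.85,0.147,0,0,-0.0516]

```text
t: 1.2
ee_pos: [0.3416, -0.2233, 0.3157]
ee_rot: [-179.9, 0.1, -30.4]
ft_force: [-0.0, -0.3, 0.0]
grip_width: 0.0532
```

>>> servo_tool:
  series:
    - [0.25,-0.174,-0.955,0.147,0,0,-0.0516]
    - [0.25,-0.174,-0.955,0.147,0,0,-0.0516]
    - [0.25,-0.174,-0.955,0.147,0,0,-0.0516]
    - [0.25,-0.174,-0.955,0.147,0,0,-0.0516]

```text
t: 1.53
ee_pos: [0.3925, -0.0873, 0.2939]
ee_rot: [-179.9, 0.0, -11.9]
ft_force: [-0.4, -0.5, 0.9]
grip_width: 0.0536
```

>>> servo_tool:
  series:
    - [0.25,0.14,-0.96,0.147,0,0,-0.0516]
    - [0.25,0.14,-0.96,0.147,0,0,-0.0516]
    - [0.25,0.14,-0.96,0.147,0,0,-0.0516]
    - [0.25,0.14,-0.96,0.147,0,0,-0.0516]

```text
t: 1.87
ee_pos: [0.4439, 0.049, 0.2719]
ee_rot: [-179.9, -0.0, 6.7]
ft_force: [0.6, -1.7, 0.5]
grip_width: 0.0533
```

>>> servo_tool:
  series:
    - [0.25,0.438,-0.866,0.147,0,0,-0.0516]
    - [0.25,0.438,-0.866,0.147,0,0,-0.0516]
    - [0.25,0.438,-0.866,0.147,0,0,-0.0516]
    - [0.25,0.438,-0.866,0.147,0,0,-0.0516]
    - [0.25,0.438,-0.866,0.147,0,0,-0.0516]

```text
t: 2.28
ee_pos: [0.4953, 0.1858, 0.2494]
ee_rot: [-179.9, -0.0, 25.2]
ft_force: [0.6, -0.1, 0.5]
grip_width: 0.0536
```

>>> servo_tool:
  series:
    - [0.25,-0.009,0.02,1,0,0,0]
    - [0.25,-0.009,0.02,1,0,0,0]
    - [0.25,-0.009,0.02,1,0,0,0]
    - [0.25,-0.009,0.02,1,0,0,0]
    - [0.25,-0.009,0.02,1,0,0,0]

```text
t: 2.7
ee_pos: [0.4895, 0.1767, 0.0956]
ee_rot: [-179.9, 0.6, 24.9]
ft_force: [-1.0, 0.0, 0.7]
grip_width: 0.0537
```

>>> servo_tool:
  series:
    - [0.25,0,0,0.48,0,0,0]
    - [0.25,0,0,0.48,0,0,0]
    - [0.25,0,0,0.48,0,0,0]
    - [0.25,0,0,0.48,0,0,0]

```text
t: 3.03
ee_pos: [0.4938, 0.178, 0.0288]
ee_rot: [-180.0, 0.1, 25.0]
ft_force: [0.2, -0.4, 0.3]
grip_width: 0.0534
```

```bash
python3 - <<'E'
from h import *
T=ctrl.camera('top');S=ctrl.camera('scene')
a=cv2.resize(T[150:250,150:260],(396,360),interpolation=3);b=cv2.resize(S[180:280,270:380],(396,360),interpolation=3)
cv2.imwrite('pics/c.png',np.hstack([a,b])[:,:,::-1]); s=ctrl.observe(); print(s['ee_pos'],s['ee_rot'],s['ft_force'])
E
```

```text
[0.496  0.1786 0.0307] [179.9628  -0.1776  24.9718] [ 0.0998 -0.3137  0.4638]
```

View pics/c.png

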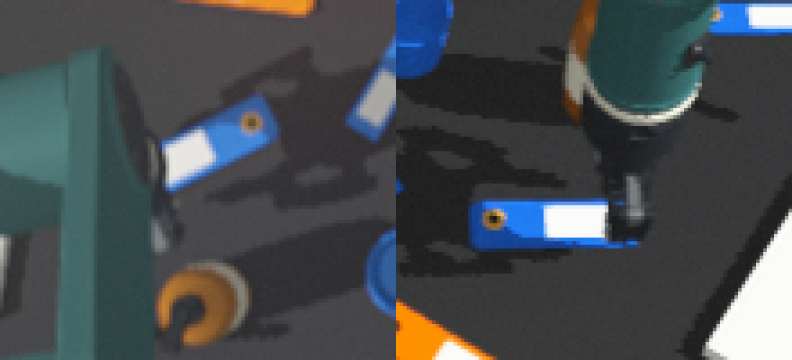

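>>> servo_tool:
  series:
    - [0.25,0,-0.02,0.08,0,0,0]
    - [0.25,0,-0.02,0.14,0,0,0]
    - [0.25,0,-0.02,0.16,0,0,0]

```text
t: 3.38
ee_pos: [0.4938, 0.1814, 0.0053]
ee_rot: [180.0, -0.1, 25.0]
ft_force: [0.0, -0.5, 0.3]
grip_width: 0.0534
```

>>> servo_tool:
  series:
    - [0.25,0,0,0.01,0,0,0]
    - [0.25,0,0,0.02,0,0,0]
    - [0.25,0,0,0.02,0,0,0]

```text
t: 3.63
ee_pos: [0.4933, 0.1812, 0.0017]
ee_rot: [180.0, -0.0, 25.0]
ft_force: [-0.4, -0.1, -0.3]
grip_width: 0.0535
```

>>> servo_tool:
  series:
    - [0.25,0,0,0.013,0,0,0]
    - [0.25,0,0,0.013,0,0,0]

```text
t: 3.8
ee_pos: [0.4931, 0.1812, -0.0005]
ee_rot: [-180.0, -0.0, 25.0]
ft_force: [0.3, -0.6, -0.4]
grip_width: 0.0534
```

>>> servo_tool:
  series:
    - [0.25,0,0,0.01,0,0,0]
    - [0.25,0,0,0.01,0,0,0]

```text
t: 3.97
ee_pos: [0.4929, 0.1811, -0.0022]
ee_rot: [-180.0, 0.0, 25.0]
ft_force: [-0.7, 0.1, -0.2]
grip_width: 0.0532
```

>>> servo_tool:
  series:
    - [0.25,0,0,0.01,0,0,0]
    - [0.25,0,0,0.01,0,0,0]
    - [0.25,0,0,0.01,0,0,0]

```text
t: 4.22
ee_pos: [0.4931, 0.1812, -0.0036]
ee_rot: [-180.0, -0.0, 25.0]
ft_force: [0.5, -0.2, 0.4]
grip_width: 0.0537
```

>>> servo_tool:
  series:
    - [-0.4,0,0,0,0,0,0]
    - [-0.4,0,0,0,0,0,0]
    - [-0.4,0,0,0,0,0,0]
    - [-0.4,0,0,0,0,0,0]
    - [-0.4,0,0,0,0,0,0]
  squeeze: 40

```text
t: 4.63
ee_pos: [0.495, 0.1817, -0.0013]
ee_rot: [180.0, -0.2, 25.0]
ft_force: [-1.5, 0.3, 23.2]
grip_width: 0.0388
```

>>> servo_tool:
  series:
    - [-0.4,0,0,-0.25,0,0,0]
    - [-0.4,0,0,-0.5,0,0,0]
    - [-0.4,0,0,-0.7,0,0,0]
    - [-0.4,0,0,-0.7,0,0,0]
    - [-0.4,0,0,-0.7,0,0,0]

```text
t: 5.05
ee_pos: [0.4945, 0.1815, 0.1031]
ee_rot: [180.0, -0.2, 25.0]
ft_force: [-0.6, -0.3, 0.2]
grip_width: 0.0387
```

```bash
python3 - <<'E'
from h import *
print('stain',world('scene',[(238.7,302)],.0),world('top',[(240.5,101)],.12),world('top',[(238.7,90)],.2))
S=ctrl.camera('scene');T=ctrl.camera('top')
a=cv2.resize(T[150:250,150:260],(396,360),interpolation=3);b=cv2.resize(S[180:280,270:380],(396,360),interpolation=3)
cv2.imwrite('pics/d.png',np.hstack([a,b])[:,:,::-1])
plan(None,[(.6351,-.0082,.11,-2.7,2),(.6351,-.0082,.0612,-2.7,1)])
s=ctrl.observe(); print(s['ee_pos'],s['ft_force'],s['grip_width'])
E
```

```text
stain [[0.7664 0.0239 0.    ]] [[0.7553 0.0205 0.12  ]] [[0.7593 0.0208 0.2   ]]
0 shift [ 0.166  0.773 -0.031] wz 0.0384 mm 119 -> [ 0.5636  0.0864  0.1053 11.1403]
1 shift [ 0.346  0.711 -0.031] wz 0.0384 mm 119 -> [ 0.6351 -0.0082  0.11   -2.7   ]
2 shift [-0.    -0.     0.325] wz -0.0 mm 49 -> [ 0.6351 -0.0082  0.0612 -2.7   ]
[0.4921 0.181  0.1007] [-0.1388 -0.2562 -0.9863] 0.03863207486833428
```

View pics/d.png

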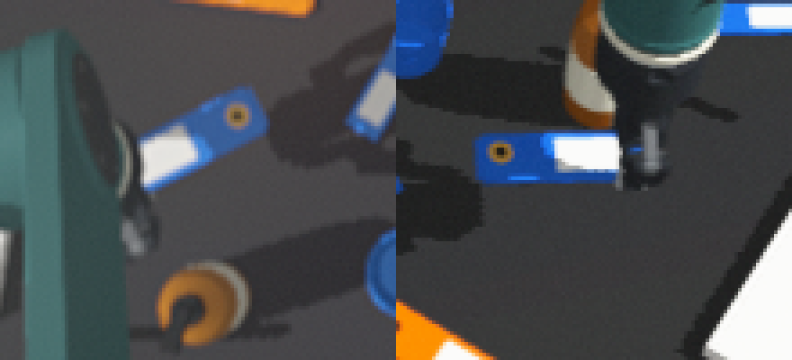

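>>> servo_tool:
  series:
    - [-0.4,0.166,0.773,-0.031,0,0,0.0384]
    - [-0.4,0.166,0.773,-0.031,0,0,0.0384]
    - [-0.4,0.166,0.773,-0.031,0,0,0.0384]
    - [-0.4,0.166,0.773,-0.031,0,0,0.0384]

```text
t: 5.48
ee_pos: [0.5689, 0.0819, 0.1048]
ee_rot: [179.9, -0.1, 11.0]
ft_force: [1.1, 0.8, -0.2]
grip_width: 0.0386
```

>>> servo_tool:
  series:
    - [-0.4,0.346,0.711,-0.031,0,0,0.0384]
    - [-0.4,0.346,0.711,-0.031,0,0,0.0384]
    - [-0.4,0.346,0.711,-0.031,0,0,0.0384]
    - [-0.4,0.346,0.711,-0.031,0,0,0.0384]
    - [-0.4,0.346,0.711,-0.031,0,0,0.0384]

```text
t: 5.9
ee_pos: [0.636, -0.0095, 0.1085]
ee_rot: [-180.0, 0.2, -2.8]
ft_force: [-0.6, 0.4, -1.3]
grip_width: 0.0389
```

>>> servo_tool:
  series:
    - [-0.4,0,0,0.2,0,0,0]
    - [-0.4,0,0,0.32,0,0,0]
    - [-0.4,0,0,0.32,0,0,0]
    - [-0.4,0,0,0.32,0,0,0]

```text
t: 6.23
ee_pos: [0.6332, -0.0066, 0.0606]
ee_rot: [-180.0, 0.3, -2.6]
ft_force: [-0.2, -0.3, 0.2]
grip_width: 0.0384
```

```bash
python3 - <<'E'
from h import *
T=ctrl.camera('top');S=ctrl.camera('scene')
s=ctrl.observe(); print(s['ee_pos'],s['ee_rot'],s['ft_force'],s['grip_width'])
e=s['ee_pos']; a=np.radians(s['ee_rot'][2]-90); d=np.array([np.cos(a),np.sin(a),0]); n=np.array([-d[1],d[0],0])
u=e+[0,0,.0013]; org=u+.0495*d
pts=np.array([org+.065*d+.02*n,org+.065*d-.02*n,org-.025*d-.02*n,org-.025*d+.02*n])+[0,0,.008]
b=org+.047*d+[0,0,.0145]
out=[]
for n_,im,(x0,y0) in(('top',T,(230,100)),('scene',S,(140,160))):
    p=pix(n_,np.vstack([pts,b])); print(n_,p)
    f=6; c=cv2.resize(im[y0:y0+90,x0:x0+65 if 0 else x0+66],None,fx=f,fy=f,interpolation=3)
    q=((p-[x0,y0]+.5)*f).astype(int); 
    cv2.polylines(c,[q[:4].reshape(-1,1,2)],True,(255,255,0),1); cv2.circle(c,tuple(int(v) for v in q[4]),2,(255,0,255),-1); out.append(c)
    # press slot axis
    c0=np.array([.6255,-.212,.06]); px=np.array([np.cos(np.radians(-92.7)),np.sin(np.radians(-92.7)),0]); py=np.array([-px[1],px[0],0])
    for y in(-.022,.022):
        l=((pix(n_,[c0-.052*px+y*py,c0-.02*px+y*py])-[x0,y0]+.5)*f).astype(int); cv2.line(c,tuple(map(int,l[0])),tuple(map(int,l[1])),(255,0,0),1)
cv2.imwrite('pics/e.png',np.hstack(out)[:,:,::-1])
E
```

```text
[ 0.6358 -0.0072  0.063 ] [-179.9862    0.0206   -2.6088] [ 1.043  -0.0564 -1.3896] 0.03868611726801827
top [[291.6992 140.4692]
 [291.4905 154.2359]
 [260.2403 153.6186]
 [260.5145 139.8558]
 [285.5196 146.8333]]
scene [[207.9703 234.2572]
 [215.3106 222.9494]
 [243.8295 235.8906]
 [236.7759 247.591 ]
 [217.1203 229.9944]]
```

View pics/e.png

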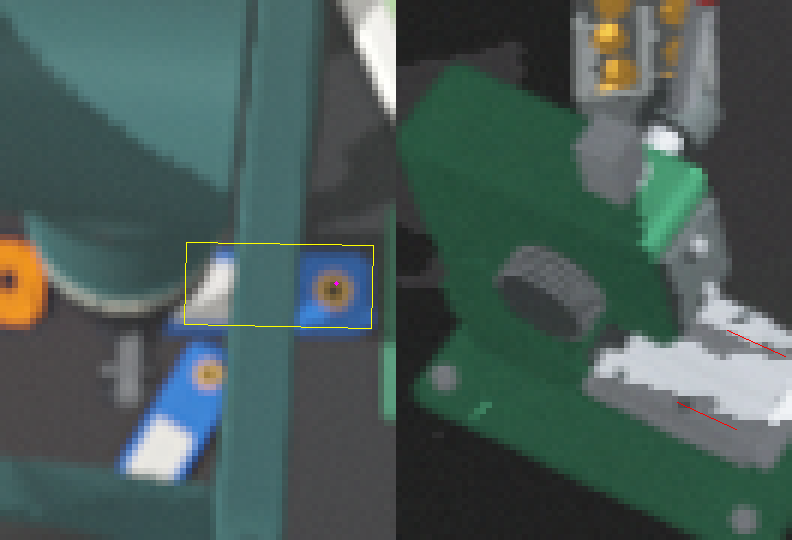

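>>> servo_tool:
  series:
    - [-0.4,0.006,0,0.01,0,0,0.0002]
    - [-0.4,0.006,0.06,0.01,0,0,0.0002]
    - [-0.4,0.006,0.13,0.01,0,0,0.0002]
    - [-0.4,0.006,0.2,0.01,0,0,0.0002]
    - [-0.4,0.006,0.2,0.01,0,0,0.0002]

```text
t: 6.75
ee_pos: [0.636, -0.0408, 0.0617]
ee_rot: [179.9, -0.1, -2.8]
ft_force: [-0.0, 0.2, -0.9]
grip_width: 0.0386
```

>>> servo_tool:
  series:
    - [-0.4,0,0.04,0,0,0,0]
    - [-0.4,0,0.08,0,0,0,0]
    - [-0.4,0,0.1,0,0,0,0]
    - [-0.4,0,0.1,0,0,0,0]

```text
t: 7.08
ee_pos: [0.6343, -0.0531, 0.061]
ee_rot: [-179.9, 0.1, -2.8]
ft_force: [-0.3, 0.6, -0.9]
grip_width: 0.0384
```

>>> servo_tool:
  series:
    - [-0.4,0,0.05,0,0,0,0]
    - [-0.4,0,0.1,0,0,0,0]
    - [-0.4,0,0.15,0,0,0,0]
    - [-0.4,0,0.2,0,0,0,0]
    - [-0.4,0,0.2,0,0,0,0]

```text
t: 7.5
ee_pos: [0.633, -0.0849, 0.0611]
ee_rot: [180.0, 0.0, -2.8]
ft_force: [-1.7, -1.7, -0.4]
grip_width: 0.0387
```

>>> servo_tool:
  series:
    - [-0.4,0,0.04,0,0,0,0]
    - [-0.4,0,0.08,0,0,0,0]
    - [-0.4,0,0.12,0,0,0,0]
    - [-0.4,0,0.12,0,0,0,0]

```text
t: 7.83
ee_pos: [0.6322, -0.1022, 0.0611]
ee_rot: [180.0, 0.0, -2.8]
ft_force: [-3.1, -1.7, -0.3]
grip_width: 0.0387
```

>>> servo_tool:
  series:
    - [-0.4,-0.005,0.02,0,0,0,0]
    - [-0.4,-0.005,0.05,0,0,0,0]
    - [-0.4,-0.005,0.06,0,0,0,0]
    - [-0.4,-0.005,0.06,0,0,0,0]

```text
t: 8.17
ee_pos: [0.6316, -0.1105, 0.0613]
ee_rot: [180.0, -0.0, -2.7]
ft_force: [-2.5, -0.6, 0.3]
grip_width: 0.0384
```

>>> servo_tool:
  series:
    - [-0.4,0,0.013,0,0,0,0]
    - [-0.4,0,0.02,0,0,0,0]
    - [-0.4,0,0.02,0,0,0,0]

```text
t: 8.42
ee_pos: [0.6315, -0.113, 0.0613]
ee_rot: [180.0, -0.0, -2.7]
ft_force: [-2.4, -0.5, -1.0]
grip_width: 0.0388
```

>>> servo_tool:
  series:
    - [-0.4,0,0.007,0,0,0,0]
    - [-0.4,0,0.013,0,0,0,0]
    - [-0.4,0,0.013,0,0,0,0]

```text
t: 8.67
ee_pos: [0.6313, -0.1149, 0.0613]
ee_rot: [180.0, -0.0, -2.7]
ft_force: [-1.2, 0.0, -1.3]
grip_width: 0.0386
```

>>> servo_tool:
  series:
    - [-0.4,0,0.007,0,0,0,0]
    - [-0.4,0,0.013,0,0,0,0]
    - [-0.4,0,0.013,0,0,0,0]

```text
t: 8.92
ee_pos: [0.6312, -0.117, 0.0612]
ee_rot: [180.0, -0.0, -2.7]
ft_force: [-1.5, 0.2, -1.4]
grip_width: 0.0388
```

>>> servo_tool:
  series:
    - [-0.4,0,0.007,0,0,0,0]
    - [-0.4,0,0.013,0,0,0,0]
    - [-0.4,0,0.013,0,0,0,0]

```text
t: 9.17
ee_pos: [0.6312, -0.1176, 0.0612]
ee_rot: [-179.9, -0.0, -2.8]
ft_force: [0.1, 4.5, -0.8]
grip_width: 0.0386
```

>>> servo_tool:
  series:
    - [-0.4,0,0.007,0,0,0,0]
    - [-0.4,0,0.013,0,0,0,0]
    - [-0.4,0,0.013,0,0,0,0]

```text
t: 9.42
ee_pos: [0.6311, -0.1177, 0.0611]
ee_rot: [-179.7, -0.0, -2.8]
ft_force: [0.9, 11.5, 0.5]
grip_width: 0.0388
```

>>> servo_tool:
  series:
    - [-0.4,0,-0.01,0.006,0,0,0]
    - [-0.4,0,-0.016,0.012,0,0,0]
    - [-0.4,0,-0.016,0.012,0,0,0]

```text
t: 9.67
ee_pos: [0.6311, -0.1176, 0.0594]
ee_rot: [-180.0, -0.0, -2.7]
ft_force: [-0.2, 5.4, 1.7]
grip_width: 0.0384
```

>>> servo_tool:
  series:
    - [-0.05,0,0,0,0,0,0]
    - [0.1,0,0,0,0,0,0]
    - [0.25,0,0,0,0,0,0]
    - [0.25,0,0,0,0,0,0]
    - [0.25,0,0,0,0,0,0]

```text
t: 10.08
ee_pos: [0.6313, -0.1188, 0.0595]
ee_rot: [180.0, -0.0, -2.7]
ft_force: [-0.3, -0.2, 0.1]
grip_width: 0.0534
```

>>> servo_tool:
  series:
    - [0.25,0,0,-0.1,0,0,0]
    - [0.25,0,0,-0.3,0,0,0]
    - [0.25,0,-0.1,-0.5,0,0,0]
    - [0.25,0,-0.1,-0.7,0,0,0]
    - [0.25,0,-0.1,-0.7,0,0,0]

```text
t: 10.5
ee_pos: [0.6358, -0.104, 0.171]
ee_rot: [179.9, -0.6, -2.7]
ft_force: [1.4, -0.4, -0.4]
grip_width: 0.0538
```

```bash
python3 - <<'E'
from h import *
S=ctrl.camera('scene'); T=ctrl.camera('top')
a=cv2.resize(S[150:260,135:235],(545,600),interpolation=3)
cv2.imwrite('pics/f.png',a[:,:,::-1])
p=np.array([.627,-.2115]);a=np.radians(-92.7);c,q=np.cos(a),np.sin(a)
for th in(0,.25,.5,.75,1,1.25,1.45,1.5):
    e=np.radians(75)-th; x,z=.022-.15*np.cos(e),.15+.15*np.sin(e); print(th,p+[c*x+q*.07,q*x-c*.07],z)
plan(None,[(.557,-.1,.36,-2.7,2),(.5575,-.1915,.36,-2.7,1),(.5575,-.1915,.283,-2.7,1)])
E
```

```text
0 [ 0.5579 -0.1914] 0.2948888739433603
0.25 [ 0.5595 -0.1568] 0.28077970125806373
0.5 [ 0.5609 -0.1268] 0.2585392801697301
0.75 [ 0.562  -0.1032] 0.22955041234190304
1 [ 0.5628 -0.0874] 0.19561548517081712
1.25 [ 0.5631 -0.0806] 0.15884440806682185
1.45 [ 0.563  -0.0818] 0.1289195563005118
1.5 [ 0.563  -0.0831] 0.12152342850642589
0 shift [-0.254 -0.    -0.646] wz -0.0 mm 104 -> [ 0.595  -0.1019  0.2631 -2.7119]
1 shift [-0.254 -0.    -0.646] wz -0.0 mm 104 -> [ 0.557 -0.1    0.36  -2.7  ]
2 shift [0.032 0.609 0.   ] wz -0.0 mm 92 -> [ 0.5575 -0.1915  0.36   -2.7   ]
3 shift [-0.    -0.     0.513] wz -0.0 mm 77 -> [ 0.5575 -0.1915  0.283  -2.7   ]
```

View pics/f.png

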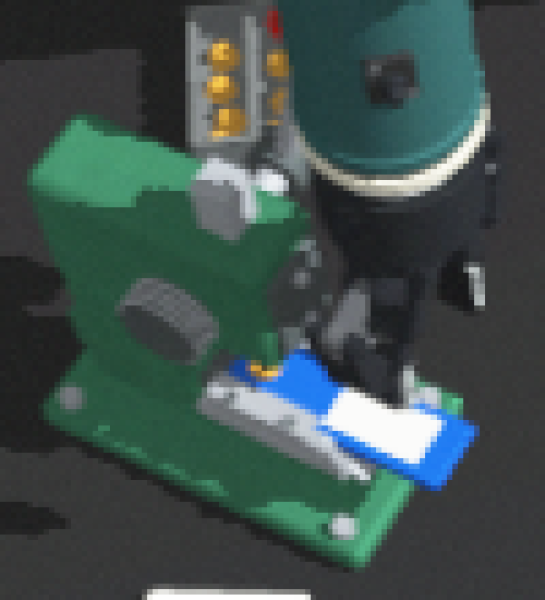

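>>> servo_tool:
  series:
    - [0.25,-0.254,0,-0.646,0,0,0]
    - [0.25,-0.254,0,-0.646,0,0,0]
    - [0.25,-0.254,0,-0.646,0,0,0]
    - [0.25,-0.254,0,-0.646,0,0,0]

```text
t: 10.93
ee_pos: [0.5942, -0.1022, 0.265]
ee_rot: [179.9, -0.3, -2.8]
ft_force: [0.5, -0.2, -0.1]
grip_width: 0.0537
```

>>> servo_tool:
  series:
    - [0.25,-0.254,0,-0.646,0,0,0]
    - [0.25,-0.254,0,-0.646,0,0,0]
    - [0.25,-0.254,0,-0.646,0,0,0]
    - [0.25,-0.254,0,-0.646,0,0,0]

```text
t: 11.27
ee_pos: [0.5562, -0.1004, 0.3616]
ee_rot: [179.9, -0.3, -2.8]
ft_force: [0.5, -0.2, 1.3]
grip_width: 0.0537
```

>>> servo_tool:
  series:
    - [0.25,0.032,0.3,0,0,0,0]
    - [0.25,0.032,0.609,0,0,0,0]
    - [0.25,0.032,0.609,0,0,0,0]
    - [0.25,0.032,0.609,0,0,0,0]
    - [0.25,0.032,0.609,0,0,0,0]

```text
t: 11.68
ee_pos: [0.5554, -0.1912, 0.3556]
ee_rot: [-179.9, 0.2, -2.8]
ft_force: [-0.3, 0.3, 1.0]
grip_width: 0.0534
```

```bash
python3 - <<'E'
from h import *
S=ctrl.camera('scene')
a=cv2.resize(S[80:220,135:255],(515,600),interpolation=3)
s=ctrl.observe(); print(s['ee_pos'],s['ee_rot'],s['ft_force'])
cv2.imwrite('pics/g.png',a[:,:,::-1])
E
```

```text
[ 0.5556 -0.1904  0.3561] [-179.8729    0.1728   -2.7674] [ 0.252  -0.6051 -1.1681]
```

View pics/g.png

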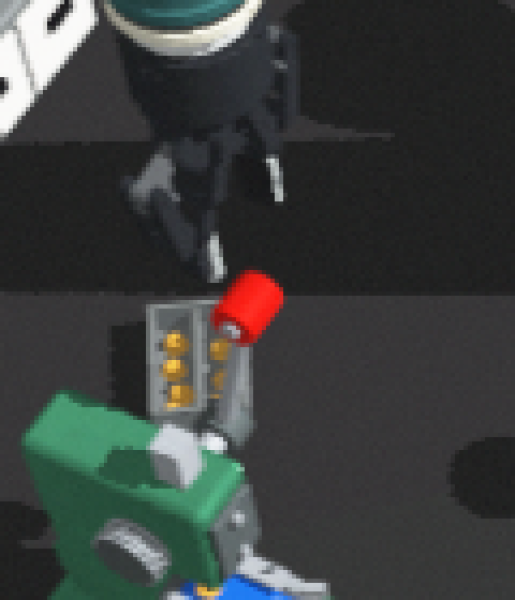

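```bash
python3 - <<'E'
from h import *
a=np.radians(-92.7);c,q=np.cos(a),np.sin(a)
S=ctrl.camera('scene')
f=8;x0,y0,x1,y1=170,135,215,200
im=cv2.resize(S[y0:y1,x0:x1],None,fx=f,fy=f,interpolation=3); im2=im.copy()
for y,col in((-.07,(255,255,0)),(-.047,(0,255,255))):
    P=[[.627+c*x-q*y,-.2115+q*x+c*y,z] for x,z in((.022,.15),(-.0168,.295))]
    p=((pix('scene',P)-[x0,y0]+.5)*f).astype(int); cv2.line(im2,tuple(map(int,p[0])),tuple(map(int,p[1])),col,1)
cv2.imwrite('pics/k.png',np.hstack([im,im2])[:,:,::-1])
E
```

```text
(no output)
```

View pics/k.png

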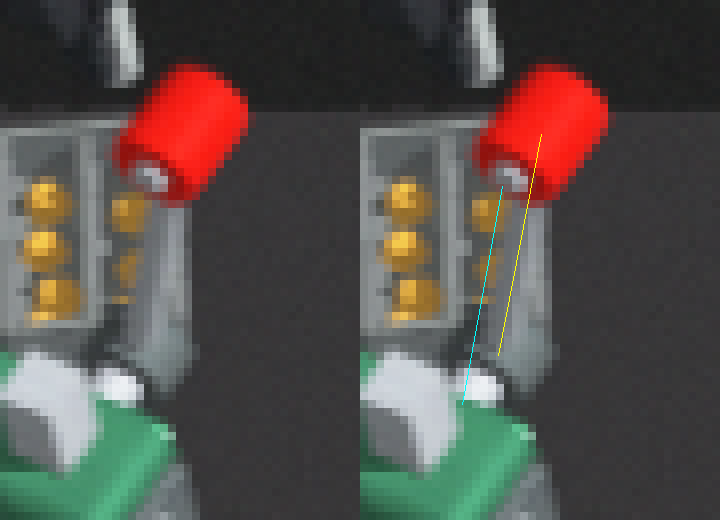

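>>> servo_tool:
  series:
    - [0.25,0.016,0.008,0.1,0,0,0]
    - [0.25,0.016,0.008,0.25,0,0,0]
    - [0.25,0.016,0.008,0.4,0,0,0]
    - [0.25,0.016,0.008,0.47,0,0,0]
    - [0.25,0.016,0.008,0.47,0,0,0]

```text
t: 12.2
ee_pos: [0.5567, -0.1904, 0.2846]
ee_rot: [-179.8, 0.3, -2.7]
ft_force: [-0.3, 0.0, -0.1]
grip_width: 0.0535
```

>>> servo_tool:
  series:
    - [-0.1,0,0,0,0,0,0]
    - [-0.2,0,0,0,0,0,0]
    - [-0.5,0,0,0,0,0,0]
    - [-0.5,0,0,0,0,0,0]
    - [-0.5,0,0,0,0,0,0]
  squeeze: 50

```text
t: 12.62
ee_pos: [0.5567, -0.1917, 0.2889]
ee_rot: [-180.0, 0.2, -2.7]
ft_force: [-6.3, 0.3, 0.3]
grip_width: 0.033
```

```bash
python3 - <<'E'
import numpy as np
th=np.linspace(0,1.45,26); e=np.radians(75)-th
P=np.c_[-(np.cos(e)),-np.sin(e)]
for k in range(0,25,5): print('down',th[k+5].round(2),(P[k+1:k+6]-P[k]).round(3).tolist())
for k in range(25,0,-5): print('up',th[k-5].round(2),(P[k-1:k-6 if k>5 else None:-1]-P[k]).round(3).tolist())
E
```

```text
down 0.29 [[-0.056, 0.017], [-0.11, 0.036], [-0.163, 0.059], [-0.215, 0.085], [-0.265, 0.114]]
down 0.58 [[-0.048, 0.032], [-0.095, 0.066], [-0.14, 0.104], [-0.182, 0.143], [-0.222, 0.185]]
down 0.87 [[-0.037, 0.044], [-0.072, 0.091], [-0.104, 0.139], [-0.133, 0.189], [-0.159, 0.241]]
down 1.16 [[-0.023, 0.053], [-0.043, 0.108], [-0.06, 0.163], [-0.073, 0.22], [-0.084, 0.277]]
down 1.45 [[-0.007, 0.058], [-0.011, 0.115], [-0.011, 0.173], [-0.008, 0.231], [-0.001, 0.289]]
up 1.16 [[-0.006, -0.058], [-0.01, -0.116], [-0.009, -0.174], [-0.006, -0.231], [0.001, -0.289]]
up 0.87 [[0.01, -0.057], [0.024, -0.113], [0.041, -0.169], [0.061, -0.223], [0.084, -0.277]]
up 0.58 [[0.026, -0.052], [0.055, -0.102], [0.087, -0.15], [0.122, -0.197], [0.159, -0.241]]
up 0.29 [[0.04, -0.042], [0.082, -0.082], [0.127, -0.119], [0.173, -0.154], [0.222, -0.185]]
up 0.0 [[0.05, -0.029], [0.102, -0.055], [0.155, -0.078], [0.21, -0.098], [0.265, -0.114]]
```

>>> servo_tool:
  series:
    - [-0.5,-0.006,-0.056,0.017,0,0,0]
    - [-0.5,-0.006,-0.11,0.036,0,0,0]
    - [-0.5,-0.006,-0.163,0.059,0,0,0]
    - [-0.5,-0.006,-0.215,0.085,0,0,0]
    - [-0.5,-0.006,-0.265,0.114,0,0,0]

```text
t: 13.03
ee_pos: [0.5585, -0.1529, 0.2723]
ee_rot: [179.9, 0.1, -2.7]
ft_force: [-5.7, -1.2, 3.5]
grip_width: 0.0332
```

>>> servo_tool:
  series:
    - [-0.5,0,-0.048,0.032,0,0,0]
    - [-0.5,0,-0.095,0.066,0,0,0]
    - [-0.5,0,-0.14,0.104,0,0,0]
    - [-0.5,0,-0.182,0.143,0,0,0]
    - [-0.5,0,-0.222,0.185,0,0,0]

```text
t: 13.45
ee_pos: [0.5601, -0.1194, 0.2445]
ee_rot: [179.9, 0.1, -2.7]
ft_force: [-6.0, -1.3, 4.2]
grip_width: 0.0328
```

>>> servo_tool:
  series:
    - [-0.5,0,-0.037,0.044,0,0,0]
    - [-0.5,0,-0.072,0.091,0,0,0]
    - [-0.5,0,-0.104,0.139,0,0,0]
    - [-0.5,0,-0.133,0.189,0,0,0]
    - [-0.5,0,-0.159,0.241,0,0,0]

```text
t: 13.87
ee_pos: [0.5612, -0.0952, 0.2083]
ee_rot: [180.0, 0.1, -2.7]
ft_force: [-6.0, 0.2, 5.3]
grip_width: 0.0333
```

>>> servo_tool:
  series:
    - [-0.5,0,-0.023,0.053,0,0,0]
    - [-0.5,0,-0.043,0.108,0,0,0]
    - [-0.5,0,-0.06,0.163,0,0,0]
    - [-0.5,0,-0.073,0.22,0,0,0]
    - [-0.5,0,-0.084,0.277,0,0,0]

```text
t: 14.28
ee_pos: [0.5619, -0.0824, 0.1668]
ee_rot: [-180.0, 0.1, -2.7]
ft_force: [-6.8, 1.5, 7.3]
grip_width: 0.0331
```

>>> servo_tool:
  series:
    - [-0.5,0,-0.007,0.058,0,0,0]
    - [-0.5,0,-0.011,0.115,0,0,0]
    - [-0.5,0,-0.011,0.173,0,0,0]
    - [-0.5,0,-0.008,0.231,0,0,0]
    - [-0.5,0,-0.001,0.289,0,0,0]

```text
t: 14.7
ee_pos: [0.5619, -0.0821, 0.1233]
ee_rot: [-180.0, 0.1, -2.7]
ft_force: [-7.8, 2.7, 12.2]
grip_width: 0.0332
```

>>> servo_tool:
  series:
    - [-0.5,0,0,0.007,0,0,0]
    - [-0.5,0,0,0.013,0,0,0]
    - [-0.5,0,0,0.013,0,0,0]

```text
t: 14.95
ee_pos: [0.562, -0.0822, 0.1227]
ee_rot: [-180.0, 0.1, -2.7]
ft_force: [-8.5, 3.7, 16.5]
grip_width: 0.0332
```

>>> servo_tool:
  series:
    - [-0.5,0,-0.006,-0.058,0,0,0]
    - [-0.5,0,-0.01,-0.116,0,0,0]
    - [-0.5,0,-0.009,-0.174,0,0,0]
    - [-0.5,0,-0.006,-0.231,0,0,0]
    - [-0.5,0,0.001,-0.3,0,0,0]

```text
t: 15.37
ee_pos: [0.5619, -0.0824, 0.1668]
ee_rot: [-180.0, 0.1, -2.7]
ft_force: [-6.0, 0.1, 5.6]
grip_width: 0.033
```

>>> servo_tool:
  series:
    - [-0.5,0,0.01,-0.057,0,0,0]
    - [-0.5,0,0.024,-0.113,0,0,0]
    - [-0.5,0,0.041,-0.169,0,0,0]
    - [-0.5,0,0.061,-0.223,0,0,0]
    - [-0.5,0,0.084,-0.277,0,0,0]

```text
t: 15.78
ee_pos: [0.5612, -0.0953, 0.2086]
ee_rot: [-180.0, 0.1, -2.7]
ft_force: [-6.7, -0.4, 4.0]
grip_width: 0.0328
```

>>> servo_tool:
  series:
    - [-0.5,0,0.026,-0.052,0,0,0]
    - [-0.5,0,0.055,-0.102,0,0,0]
    - [-0.5,0,0.087,-0.15,0,0,0]
    - [-0.5,0,0.122,-0.197,0,0,0]
    - [-0.5,0,0.159,-0.241,0,0,0]

```text
t: 16.2
ee_pos: [0.5601, -0.1196, 0.2448]
ee_rot: [180.0, 0.1, -2.7]
ft_force: [-7.0, -0.4, 4.4]
grip_width: 0.0328
```

>>> servo_tool:
  series:
    - [-0.5,0,0.04,-0.042,0,0,0]
    - [-0.5,0,0.082,-0.082,0,0,0]
    - [-0.5,0,0.127,-0.119,0,0,0]
    - [-0.5,0,0.173,-0.154,0,0,0]
    - [-0.5,0,0.222,-0.185,0,0,0]

```text
t: 16.62
ee_pos: [0.5584, -0.1533, 0.2726]
ee_rot: [179.9, 0.0, -2.7]
ft_force: [-5.7, -1.3, 2.9]
grip_width: 0.033
```

>>> servo_tool:
  series:
    - [-0.5,0,0.05,-0.029,0,0,0]
    - [-0.5,0,0.102,-0.055,0,0,0]
    - [-0.5,0,0.155,-0.078,0,0,0]
    - [-0.5,0,0.21,-0.098,0,0,0]
    - [-0.5,0,0.265,-0.114,0,0,0]

```text
t: 17.03
ee_pos: [0.5565, -0.1924, 0.2891]
ee_rot: [-180.0, 0.1, -2.7]
ft_force: [-0.9, 28.0, -12.8]
grip_width: 0.0331
```

>>> servo_tool:
  series:
    - [-0.5,0,0.01,0,0,0,0]
    - [-0.5,0,0.02,0,0,0,0]
    - [-0.5,0,0.02,0,0,0,0]

```text
t: 17.28
ee_pos: [0.5566, -0.1919, 0.2889]
ee_rot: [-179.6, 0.1, -2.7]
ft_force: [-3.9, 11.9, 3.6]
grip_width: 0.0329
```

>>> servo_tool:
  series:
    - [-0.5,0,-0.01,0,0,0,0]
    - [-0.5,0,-0.01,0,0,0,0]

```text
t: 17.45
ee_pos: [0.5566, -0.1919, 0.2889]
ee_rot: [-179.8, 0.1, -2.7]
ft_force: [-5.1, 5.0, 2.0]
grip_width: 0.033
```

>>> servo_tool:
  series:
    - [-0.1,0,0,0,0,0,0]
    - [0.1,0,0,0,0,0,0]
    - [0.25,0,0,0,0,0,0]
    - [0.25,0,0,0,0,0,0]
    - [0.25,0,0,0,0,0,0]

```text
t: 17.87
ee_pos: [0.5579, -0.1942, 0.2879]
ee_rot: [180.0, -0.1, -2.7]
ft_force: [0.8, -0.1, -0.3]
grip_width: 0.0536
```

>>> servo_tool:
  series:
    - [0.25,0,0,-0.1,0,0,0]
    - [0.25,0,0,-0.25,0,0,0]
    - [0.25,0,0,-0.47,0,0,0]
    - [0.25,0,0,-0.47,0,0,0]
    - [0.25,0,0,-0.47,0,0,0]

```text
t: 18.28
ee_pos: [0.5588, -0.1947, 0.3603]
ee_rot: [179.9, -0.3, -2.7]
ft_force: [-0.7, 0.3, -0.5]
grip_width: 0.0531
```

```bash
python3 - <<'E'
from h import *
S=ctrl.camera('scene')
a=cv2.resize(S[120:270,135:255],(480,600),interpolation=3)
cv2.imwrite('pics/m.png',a[:,:,::-1])
plan(None,[(.556,-.1,.36,-2.7,1),(.6315,-.105,.22,-2.7,1),(.6315,-.117,.10,-2.7,1),(.6315,-.117,.0597,-2.7,1)])
E
```

```text
0 shift [-0.042 -0.627 -0.009] wz -0.0001 mm 94 -> [ 0.556 -0.1    0.36  -2.7  ]
1 shift [0.504 0.01  0.933] wz -0.0 mm 159 -> [ 0.6315 -0.105   0.22   -2.7   ]
2 shift [0.004 0.08  0.8  ] wz -0.0 mm 121 -> [ 0.6315 -0.117   0.1    -2.7   ]
3 shift [ 0.    -0.     0.269] wz -0.0 mm 40 -> [ 0.6315 -0.117   0.0597 -2.7   ]
```

View pics/m.png

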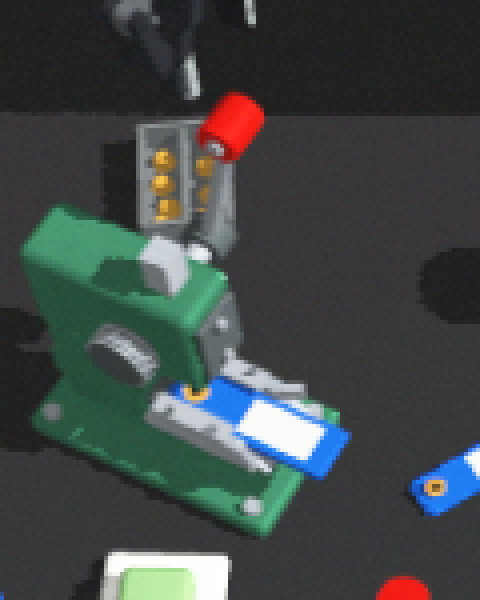

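>>> servo_tool:
  series:
    - [0.25,-0.042,-0.627,-0.009,0,0,0]
    - [0.25,-0.042,-0.627,-0.009,0,0,0]
    - [0.25,-0.042,-0.627,-0.009,0,0,0]
    - [0.25,-0.042,-0.627,-0.009,0,0,0]

```text
t: 18.67
ee_pos: [0.5547, -0.0966, 0.3581]
ee_rot: [-179.9, 0.1, -2.5]
ft_force: [-0.5, -0.1, 0.3]
grip_width: 0.0531
```

>>> servo_tool:
  series:
    - [0.25,0.504,0.01,0.933,0,0,0]
    - [0.25,0.504,0.01,0.933,0,0,0]
    - [0.25,0.504,0.01,0.933,0,0,0]
    - [0.25,0.504,0.01,0.933,0,0,0]
    - [0.25,0.504,0.01,0.933,0,0,0]

```text
t: 19.08
ee_pos: [0.6291, -0.1051, 0.2108]
ee_rot: [-179.9, 0.6, -2.8]
ft_force: [-0.1, -0.1, -1.2]
grip_width: 0.0534
```

>>> servo_tool:
  series:
    - [0.25,0.004,0.08,0.2,0,0,0]
    - [0.25,0.004,0.08,0.5,0,0,0]
    - [0.25,0.004,0.08,0.8,0,0,0]
    - [0.25,0.004,0.08,0.8,0,0,0]
    - [0.25,0.004,0.08,0.8,0,0,0]

```text
t: 19.5
ee_pos: [0.6282, -0.1168, 0.097]
ee_rot: [-179.9, 0.4, -2.8]
ft_force: [-0.3, -0.7, -0.2]
grip_width: 0.0536
```

>>> servo_tool:
  series:
    - [0.25,0.01,0,0.1,0,0,0]
    - [0.25,0.01,0,0.2,0,0,0]
    - [0.25,0.01,0,0.25,0,0,0]
    - [0.25,0.01,0,0.25,0,0,0]
    - [0.25,0.01,0,0.25,0,0,0]

```text
t: 19.92
ee_pos: [0.6336, -0.1173, 0.0637]
ee_rot: [180.0, -0.1, -2.7]
ft_force: [0.3, 0.1, 0.2]
grip_width: 0.0533
```

>>> servo_tool:
  series:
    - [-0.4,0,0,0,0,0,0]
    - [-0.4,0,0,0,0,0,0]
    - [-0.4,0,0,0,0,0,0]
    - [-0.4,0,0,0,0,0,0]
    - [-0.4,0,0,0,0,0,0]
  squeeze: 40

```text
t: 20.33
ee_pos: [0.6331, -0.1169, 0.0626]
ee_rot: [180.0, -0.1, -2.7]
ft_force: [-1.1, 2.7, 4.8]
grip_width: 0.0379
```

>>> servo_tool:
  series:
    - [0.1,-0.005,0,0,0,0,0]
    - [0.2,-0.007,0,0,0,0,0]
    - [0.2,-0.007,0,0.02,0,0,0]
    - [0.2,-0.007,0,0.02,0,0,0]
    - [0.2,-0.007,0,0.02,0,0,0]

```text
t: 20.75
ee_pos: [0.6312, -0.1168, 0.0582]
ee_rot: [-180.0, 0.1, -2.7]
ft_force: [0.8, -0.2, 0.3]
grip_width: 0.0513
```

>>> servo_tool:
  series:
    - [-0.4,0,0,0,0,0,0]
    - [-0.4,0,0,0,0,0,0]
    - [-0.4,0,0,0,0,0,0]
    - [-0.4,0,0,0,0,0,0]
    - [-0.4,0,0,0,0,0,0]
  squeeze: 40

```text
t: 21.17
ee_pos: [0.6315, -0.1168, 0.0588]
ee_rot: [-180.0, 0.0, -2.7]
ft_force: [0.2, -0.5, 0.1]
grip_width: 0.0385
```

>>> servo_tool:
  series:
    - [-0.4,0,-0.06,-0.008,0,0,0]
    - [-0.4,0,-0.15,-0.008,0,0,0]
    - [-0.4,0,-0.25,-0.008,0,0,0]
    - [-0.4,0,-0.35,-0.008,0,0,0]
    - [-0.4,0,-0.45,-0.008,0,0,0]

```text
t: 21.58
ee_pos: [0.6346, -0.047, 0.0599]
ee_rot: [-180.0, 0.0, -2.7]
ft_force: [0.6, -0.6, -0.7]
grip_width: 0.0384
```

>>> servo_tool:
  series:
    - [-0.4,0,-0.1,0,0,0,0]
    - [-0.4,0,-0.2,0,0,0,0]
    - [-0.4,0,-0.3,0,0,0,0]
    - [-0.4,0,-0.36,0,0,0,0]
    - [-0.4,0,-0.36,0,0,0,0]

```text
t: 22.0
ee_pos: [0.6373, 0.0071, 0.06]
ee_rot: [-180.0, 0.0, -2.6]
ft_force: [0.5, -0.8, -1.4]
grip_width: 0.0384
```

>>> servo_tool:
  series:
    - [-0.4,0,0,-0.2,0,0,0]
    - [-0.4,0,0,-0.4,0,0,0]
    - [-0.4,0,0,-0.6,0,0,0]
    - [-0.4,0,0,-0.6,0,0,0]

```text
t: 22.33
ee_pos: [0.6416, 0.0036, 0.1564]
ee_rot: [179.9, -0.6, -2.7]
ft_force: [0.9, -0.0, -0.1]
grip_width: 0.0387
```

```bash
python3 - <<'E'
from h import *
b=np.array([[.4059,.4693],[.6008,.4363],[.5708,.2813],[.3766,.3157]]);print('tray c',b.mean(0),np.degrees(np.arctan2(*(b[1]-b[0])[::-1])))
T=ctrl.camera('top'); h=cv2.cvtColor(T,cv2.COLOR_RGB2HSV); w=cv2.inRange(h,(0,0,150),(180,40,255)); w[:,:80]=0;w[:155]=0;w[250:]=0
for c in cv2.findContours(w,0,2)[0]:
    if cv2.contourArea(c)>1000: r=cv2.minAreaRect(c); bb=world('top',cv2.boxPoints(r),.018); print(bb[:,:2].tolist(),bb.mean(0))
plan(None,[(.54,.15,.15,40,2),(.475,.39,.15,80,2)])
E
```

```text
tray c [0.4885 0.3757] -9.610040540487725
[[0.403820866162643, 0.48417938463872173], [0.6040440257851802, 0.4505015557665979], [0.57076807118941, 0.27830500458248564], [0.37119741023418285, 0.3136499624705377]] [0.4875 0.3817 0.018 ]
0 shift [-0.358 -0.471  0.013] wz -0.0594 mm 89 -> [ 0.5902  0.0768  0.1519 18.6204]
1 shift [-0.161 -0.569  0.013] wz -0.0594 mm 89 -> [ 0.54  0.15  0.15 40.  ]
2 shift [ 0.348 -0.752  0.   ] wz -0.0556 mm 124 -> [ 0.5075  0.27    0.15   60.    ]
3 shift [ 0.584 -0.588  0.   ] wz -0.0556 mm 124 -> [ 0.475  0.39   0.15  80.   ]
```

```bash
python3 - <<'E'
from h import *
plan(None,[(.54,.15,.15,32,1),(.4412,.3865,.14,80.3,2),(.4412,.3865,.02,80.3,1)])
E
```

```text
0 shift [-0.715 -0.942  0.026] wz -0.0966 mm 177 -> [ 0.54  0.15  0.15 32.  ]
1 shift [ 0.138 -0.843  0.033] wz -0.0671 mm 128 -> [ 0.4906  0.2682  0.145  56.15  ]
2 shift [ 0.471 -0.713  0.033] wz -0.0671 mm 128 -> [ 0.4412  0.3865  0.14   80.3   ]
3 shift [-0.  -0.   0.8] wz -0.0 mm 120 -> [ 0.4412  0.3865  0.02   80.3   ]
```

>>> servo_tool:
  series:
    - [-0.4,-0.715,-0.942,0.026,0,0,-0.0966]
    - [-0.4,-0.715,-0.942,0.026,0,0,-0.0966]
    - [-0.4,-0.715,-0.942,0.026,0,0,-0.0966]
    - [-0.4,-0.715,-0.942,0.026,0,0,-0.0966]
    - [-0.4,-0.715,-0.942,0.026,0,0,-0.0966]

```text
t: 22.8
ee_pos: [0.5313, 0.154, 0.1444]
ee_rot: [-179.8, 0.3, 32.5]
ft_force: [-0.7, -0.3, -1.0]
grip_width: 0.0388
```

>>> servo_tool:
  series:
    - [-0.4,0.138,-0.843,0.033,0,0,-0.0671]
    - [-0.4,0.138,-0.843,0.033,0,0,-0.0671]
    - [-0.4,0.138,-0.843,0.033,0,0,-0.0671]
    - [-0.4,0.138,-0.843,0.033,0,0,-0.0671]
    - [-0.4,0.138,-0.843,0.033,0,0,-0.0671]

```text
t: 23.22
ee_pos: [0.4855, 0.2705, 0.14]
ee_rot: [-179.9, 0.1, 56.5]
ft_force: [0.0, -0.6, -1.0]
grip_width: 0.0387
```

>>> servo_tool:
  series:
    - [-0.4,0.471,-0.713,0.033,0,0,-0.0671]
    - [-0.4,0.471,-0.713,0.033,0,0,-0.0671]
    - [-0.4,0.471,-0.713,0.033,0,0,-0.0671]
    - [-0.4,0.471,-0.713,0.033,0,0,-0.0671]
    - [-0.4,0.471,-0.713,0.033,0,0,-0.0671]

```text
t: 23.63
ee_pos: [0.4374, 0.3878, 0.1354]
ee_rot: [-180.0, 0.0, 80.5]
ft_force: [0.6, -0.6, -1.1]
grip_width: 0.0383
```

>>> servo_tool:
  series:
    - [-0.4,0,0,0.2,0,0,0]
    - [-0.4,0,0,0.4,0,0,0]
    - [-0.4,0,0,0.6,0,0,0]
    - [-0.4,0,0,0.73,0,0,0]
    - [-0.4,0,0,0.73,0,0,0]

```text
t: 24.05
ee_pos: [0.436, 0.3828, 0.0224]
ee_rot: [-179.7, 0.4, 80.0]
ft_force: [-1.0, -0.9, -1.3]
grip_width: 0.0385
```

```bash
python3 - <<'E'
from h import *
s=ctrl.observe(); print(s['ee_pos'],s['ee_rot'],s['ft_force'],s['grip_width'])
S=ctrl.camera('scene')
cv2.imwrite('pics/n.png',cv2.resize(S[190:320,330:460],(560,560),interpolation=3)[:,:,::-1])
E
```

```text
[0.436  0.3828 0.0224] [-179.673     0.3795   80.0484] [-0.9678 -0.9106 -1.3028] 0.03845093377753376
```

View pics/n.png

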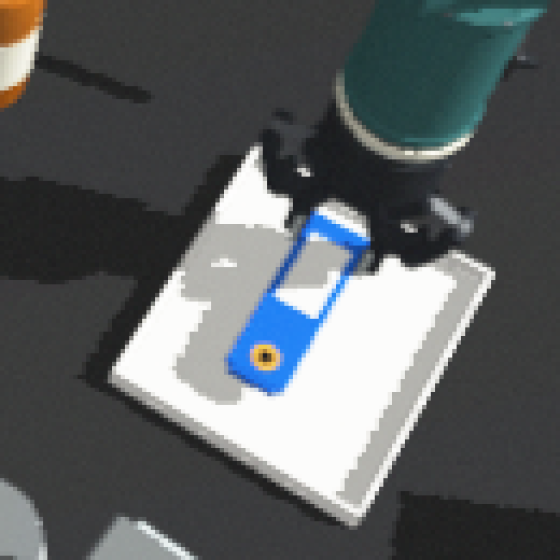

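>>> servo_tool:
  series:
    - [-0.4,0.01,0.02,0.04,0,0,0]
    - [-0.4,0.01,0.02,0.08,0,0,0]
    - [-0.4,0.01,0.02,0.1,0,0,0]
    - [-0.4,0.01,0.02,0.1,0,0,0]

```text
t: 24.43
ee_pos: [0.4415, 0.3881, 0.012]
ee_rot: [180.0, -0.0, 80.3]
ft_force: [0.1, 0.2, -0.3]
grip_width: 0.0385
```

>>> servo_tool:
  series:
    - [-0.4,0,0,0.01,0,0,0]
    - [-0.4,0,0,0.02,0,0,0]
    - [-0.4,0,0,0.02,0,0,0]

```text
t: 24.68
ee_pos: [0.441, 0.3883, 0.0089]
ee_rot: [180.0, -0.0, 80.4]
ft_force: [0.1, 0.1, -0.9]
grip_width: 0.0387
```

>>> servo_tool:
  series:
    - [-0.4,0,0,0.013,0,0,0]
    - [-0.4,0,0,0.027,0,0,0]
    - [-0.4,0,0,0.027,0,0,0]

```text
t: 24.93
ee_pos: [0.4408, 0.3881, 0.0044]
ee_rot: [-180.0, 0.0, 80.4]
ft_force: [0.2, -0.5, -0.7]
grip_width: 0.0386
```

>>> servo_tool:
  series:
    - [-0.4,0,0,0.008,0,0,0]
    - [-0.4,0,0,0.01,0,0,0]
    - [-0.4,0,0,0.01,0,0,0]

```text
t: 25.18
ee_pos: [0.441, 0.3881, 0.0031]
ee_rot: [-180.0, 0.0, 80.4]
ft_force: [0.3, -0.8, -0.7]
grip_width: 0.0388
```

>>> servo_tool:
  series:
    - [-0.05,0,0,0,0,0,0]
    - [0.1,0,0,0,0,0,0]
    - [0.25,0,0,0,0,0,0]
    - [0.25,0,0,0,0,0,0]
    - [0.25,0,0,0,0,0,0]

```text
t: 25.6
ee_pos: [0.4412, 0.3882, 0.0033]
ee_rot: [180.0, -0.0, 80.3]
ft_force: [-0.2, 0.4, -0.6]
grip_width: 0.0535
```

>>> servo_tool:
  series:
    - [0.25,0,0,-0.1,0,0,0]
    - [0.25,0,0,-0.3,0,0,0]
    - [0.25,0,0,-0.55,0,0,0]
    - [0.25,0,0,-0.8,0,0,0]
    - [0.25,0,0,-1,0,0,0]

```text
t: 26.02
ee_pos: [0.4414, 0.3884, 0.1558]
ee_rot: [179.9, -0.1, 80.4]
ft_force: [0.7, 0.2, -0.3]
grip_width: 0.0539
```

>>> servo_tool:
  series:
    - [0.25,0,-0.2,-0.2,0,0,0]
    - [0.25,0,-0.2,-0.3,0,0,0]
    - [0.25,0,-0.2,-0.3,0,0,0]
    - [0.25,0,-0.2,-0.3,0,0,0]
    - [0.25,0,-0.2,-0.3,0,0,0]

```text
t: 26.43
ee_pos: [0.4113, 0.3928, 0.1973]
ee_rot: [-180.0, 0.0, 80.3]
ft_force: [0.4, -0.5, 0.2]
grip_width: 0.0534
```

```bash
python3 - <<'E'
from h import *
s=ctrl.observe(); print(s['t'],s['ee_pos'],s['ft_force'])
S=ctrl.camera('scene'); cv2.imwrite('pics/z.png',cv2.resize(S,(800,600),interpolation=3)[:,:,::-1])
E
```

```text
26.4333 [0.4113 0.3928 0.1973] [ 0.3796 -0.5305  0.1734]
```

```bash
python3 - <<'E'
from h import *
S=ctrl.camera('scene'); h=cv2.cvtColor(S,cv2.COLOR_RGB2HSV)
m=cv2.inRange(h,(100,120,60),(125,255,255)); m=cv2.morphologyEx(m,cv2.MORPH_CLOSE,np.ones((9,9))); m[:,:340]=0
for c in cv2.findContours(m,0,2)[0]:
    if cv2.contourArea(c)>150:
        r=cv2.minAreaRect(c); b=world('scene',cv2.boxPoints(r),.012); print(r[0],b.mean(0),np.linalg.norm(b[0]-b[1]),np.linalg.norm(b[1]-b[2]))
d=np.abs(cv2.resize(cv2.imread('pics/scene0.png'),(512,384),interpolation=cv2.INTER_AREA)[:,:,::-1].astype(int)-S).max(2)>60
d=cv2.morphologyEx(d.astype(np.uint8),cv2.MORPH_OPEN,np.ones((3,3)))
for c in cv2.findContours(d,0,2)[0]:
    if cv2.contourArea(c)>20: print('changed',cv2.boundingRect(c))
E
```

```text
(398.0231018066406, 265.5846252441406) [0.4935 0.3797 0.012 ] 0.13225847711675384 0.03955771839565137
(369.0, 184.5) [0.2683 0.2242 0.012 ] 0.10411111031863621 0.03360902126304991
changed (380, 245, 35, 42)
changed (290, 235, 47, 14)
changed (250, 225, 22, 12)
changed (211, 224, 8, 6)
changed (180, 217, 32, 10)
changed (437, 169, 33, 11)
changed (471, 132, 20, 29)
changed (106, 121, 9, 18)
changed (339, 94, 9, 23)
changed (108, 85, 41, 28)
changed (0, 79, 53, 19)
changed (107, 74, 12, 6)
changed (320, 68, 41, 19)
changed (134, 17, 29, 21)
changed (356, 0, 156, 128)
changed (270, 0, 85, 58)
changed (121, 0, 23, 9)
```

```bash
python3 -c "
from cell import ctrl
print(ctrl.close_job(), ctrl.observe()['t'])"
```

```text
the job is handed in; nothing more can be done
the job is handed in; nothing more can be done
```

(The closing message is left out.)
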